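# Eject a power module from its test nest and put it in the tub

## Robot

A 6-joint arm with a two-finger parallel gripper is mounted at the origin on a cart in front of the work surface, level with it; the furniture and walls round the work are solid. World frame = base frame: x ahead of the robot, y to its left, z up, the work surface at z = 0. Lengths are in m, angles in rad, forces in N, time in s.
With the tool pointing down it reaches from about 0.325 to 0.9 m from the base axis. Payload 3.5 kg.
Tool frame: the origin (TCP) lies midway between the tips of the shut fingers; the grasp point (between the pads) lies 19 mm behind it; z points along the fingers, y is the line along which they close (so a half turn about z gives the same grasp; the last joint's range is limited). The gripper opens to 85 mm and grips with 20 to 120 N. Pads are 22 mm wide; open, the fingers measure 114 mm over their backs; the gripper's body (76 mm by 85 mm) begins 54 mm behind the grasp point. The pads swing forward as they close: fully open they stand 13 mm farther back than shut.
Start: joints at [-0.103, 0.276, -0.026, 1.268, 0, 1.467], TCP at [0.625, -0, 0.199] pointing down, gripper open.
Joint ranges: [-3.12, 3.12], [-0.85, 1.88], [-1.08, 1.24], [-1.95, 2.15], [-1.57, 1.53], [-3.14, 3.14]. Speed limits (rad/s): [2.57, 2.57, 3.14, 3.14, 3.14, 3.14].

## Interface

Orientations are given as a unit quaternion [x, y, z, w].
In Python, from bench import telemetry, vision, bot gives the robot as it stands. The module is installed in compiled form; this text tells all that it offers.
- The arm moves only by the shell command python3 -m jog 'ROWS' [FORCE]. ROWS is a JSON object of lists of equal length, an entry for each row: "fingers": the opening, from 0 (shut) to 1 (fully open); "travel": the shift along the world's x, y, z scaled (see below), a list of three; "turn": the turn about the world's z scaled (see below). In form: {"fingers": [fingers, ...], "travel": [[dx, dy, dz], ...], "turn": [turn, ...]}. A call has exactly 10 rows; each row shifts and turns the commanded pose from where the row before left it; what a row does not reach is not made up. The controller multiplies each number of a shift by 10 cm and each number of a turn by pi/2 rad. A row lasts 1/12 s, in which the tool goes at most 41.7 mm and 7.16 degrees, less where a joint would pass 70% of its speed; a pose out of reach is approached as far as the arm can. A call with a number of a shift or a turn outside -1 to 1 is refused whole. A call with a gripper value outside its range is refused whole. The fingers move at their own pace and stop on an object; FORCE is the grip in N (left out, the last holds). Time passes only in rows, so rows that do not move let the fingers close, or fill a call up. It gives the time, the measured TCP pose, the force, the opening and the grip force at its end, in the units of the state.
- telemetry.state(): the state, without advancing time (a new reading comes with each control period).
- vision.capture(name): name is "scene" or "side" or "wrist"; returns the picture (480x640x3 uint8, blue, green, red); there is no depth.
- vision.get_calibration(name): a dict with "fx", "fy", "cx", "cy" (pixels), "R" (3x3) and "t" (3): a world point X has camera coordinates R X + t. Camera axes: x right, y down, z forward; pixel columns grow to the right and rows downward; lengths in m; the calibration is good to about 2 mm. A picture is of the moment at which its call begins: read the wrist's pose just before it. get_calibration takes no time and is no camera call; for the wrist camera it gives the pose at the moment of the call.
- bot.finish_job(): hands the job in; it is judged then, once.
The state is a dict: "clock": time; "joints": joint angles; "qvel": joint speeds; "joint_torque": joint torques, N m; "tool_pos": TCP position; "tcp_rot": TCP orientation; "contact_force": force on the tool from outside, world axes, zero at the start; "torque": the same for the moment, N m; "gripper_width": opening from 0.0 (shut) to 1.0 (fully open); "grasp_force": force on a finger pad.
Only numpy, scipy, OpenCV 4.12 (cv2) and the standard library are available. Lean on these libraries where they do the work, as an engineer would, in place of code of your own. Each camera call takes 0.05 s, during which the arm holds its last target. There are 200 camera calls.

## Task

Press the orange end of the rocker all the way down so that the ejector lifts the power module out of its nest, then take the raised module and set it down (do not drop it) flat in the empty white tub, terminals up. Afterwards press the rocker's grey end all the way down so that the ejector is fully lowered again for the next module. Do not disturb the other things on the table.

Things in the scene. Friction and masses are not known exactly. Their poses are not given: they have to be found in the camera images.
- nest: Test nest, fixed to the table: aluminium base plate 120 (x) by 210 mm (y from -135 to +75), 10 mm thick, carrying a blue block 88 (x) by 134 mm (y), rim 88 mm above the table, with a pocket 57 x 103 mm, floor 46 mm above the table, a 37 mm square ejector hole in the floor. The rocker stands on the plate at x=0, y=-108 mm. Origin: on the table under the pocket's centre; z up.
- module: Power module, rigid block 54 (x) by 100 (y) by 40 mm high, about 0.35 kg, aluminium sides, black top with four brass terminals. Origin: centre of underside; z out of the top. It starts in the pocket, axes along the nest's, top 2 mm below the rim, 1.5 mm play all round: not grippable until raised. Fully raised: underside 74, top 114 mm above the table, 26 mm of it above the rim.
- out_tub: Empty white plastic tub, fixed to the table, outside 119 (x) by 174 (y) by 46 mm high, inside 104 by 160 mm, inner floor 2 mm above the table. Origin: centre of its underside; z up. With the module's long side along the tub's long side (y) there are 25 mm beside it for each finger.
- rocker (a joint): Angle (rad) of the two-ended rocker, a bar 124 mm long parallel to the nest's x, axle 72 mm above the table. 0: orange end up, grey end down, ejector lowered. 0.6 (stop): orange end down, grey end up, ejector raised. Friction holds it wherever it is left; pressing a pad takes about 6 to 12 N.
- ejector (a joint): Height of the ejector (m), a 33 mm square steel pad under the middle of the module, geared to the rocker: 0 lowered (level with the pocket floor), 0.028 fully raised.
- orange_pad (a point): Centre of the upper face of the rocker's orange pad (30 mm along the bar, 28 mm wide), at the bar's end on the nest's -x side, 52 mm from the axle. About 97 mm above the table when up (rocker 0), 66 mm when down (rocker 0.6); press it straight down.
- grey_pad (a point): Centre of the upper face of the rocker's grey pad, same size, at the end on the nest's +x side. About 66 mm above the table when down (rocker at 0), 97 mm when up (rocker at 0.6); press it straight down.
- solder_reel: Green and white solder reel, 62 mm diameter, 32 mm high, a loose bystander; origin at the centre of its underside.
- circuit_board: Small green circuit board, 64 x 100 x 14 mm, a loose bystander; origin at the centre of its underside.
- cutters: Black side cutters, 60 x 120 x 12 mm, a loose bystander; origin at the centre of its underside.
There are look-alikes about, which are no part of the job. Leave any turquoise look-alike of the module alone.

How it is judged:
By the outcome, as a careful person would: the job done as asked, in the order asked, and still so for the second after the job is handed in, with the robot touching nothing.
It also fails if it takes over 64 s, if anything falls off the work surface, if the arm or the gripper's body presses on something with over 40 N, if the wrist force passes 120 N, or if a joint passes its speed limit or range.

## Working session

There is one attempt and no reset: what is moved stays moved. The work goes in short steps, Python scripts to look and compute and a shell command to move; the robot and the scene stay as the last step left them, time stands still between calls to the robot, and variables do not carry over. Pictures are saved under pics/ and viewed, at most 10 in all, crops included, and the job is handed in when it is done.

```bash
mkdir -p pics
python3 - <<'E'
from bench import telemetry, vision
import cv2,json
for n in("scene","side"):
    cv2.imwrite(f"pics/{n}0.png",vision.capture(n)); c=vision.get_calibration(n); print(n,c)
s=telemetry.state();print(s)
E
```

```text
scene {'fx': 477.25038685702214, 'fy': 477.25038685702214, 'cx': 318.0502348030709, 'cy': 238.1097574206111, 'R': array([[ 0.85993435, -0.51035166,  0.00735462],
       [-0.26522154, -0.4591125 , -0.84786393],
       [ 0.43608536,  0.72715672, -0.53016287]]), 't': array([-0.47449965,  0.20559069,  1.26726219])}
side {'fx': 512.4649518859112, 'fy': 512.4649518859112, 'cx': 327.1696741936252, 'cy': 238.15701800826224, 'R': array([[-0.90367773, -0.42803381, -0.01239395],
       [-0.2422653 ,  0.53491512, -0.80942779],
       [ 0.35309217, -0.72845924, -0.58708862]]), 't': array([0.48040693, 0.23283922, 1.2079304 ])}
{'clock': 0.1, 'joints': array([-1.03346206e-01,  2.77062665e-01, -2.77222442e-02,  1.26798315e+00,
        2.25689341e-05,  1.46740661e+00]), 'qvel': array([-0.00026264, -0.00259972,  0.00296855,  0.00038526, -0.00059137,
       -0.00033209]), 'joint_torque': array([ 8.02060767e-04, -4.46709216e+01,  2.96128178e+01,  8.47860065e-03,
       -4.56193129e-05,  5.66283830e-06]), 'tool_pos': array([6.24249449e-01, 1.08859090e-04, 1.97478133e-01]), 'tcp_rot': array([ 7.07091060e-01,  7.07121814e-01, -6.12700863e-04, -7.72436066e-04]), 'contact_force': array([ 0.31957479,  0.41729937, -0.66101259]), 'torque': array([-0.02234702, -0.03380297, -0.00588567]), 'grasp_force': 0.0, 'gripper_width': 1.0022660006997484}
```

View pics/scene0.png

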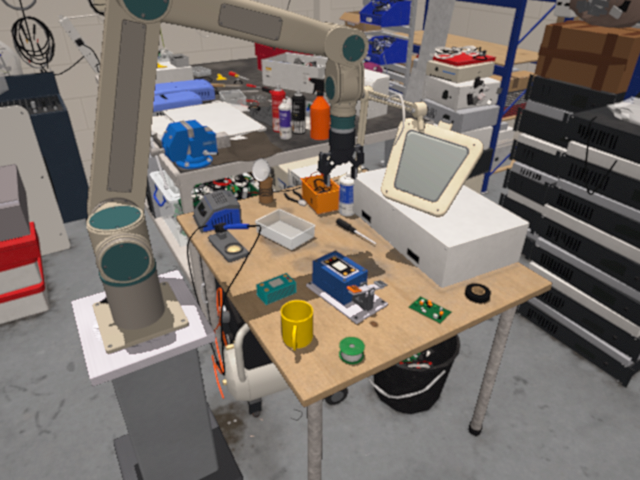

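View pics/side0.png

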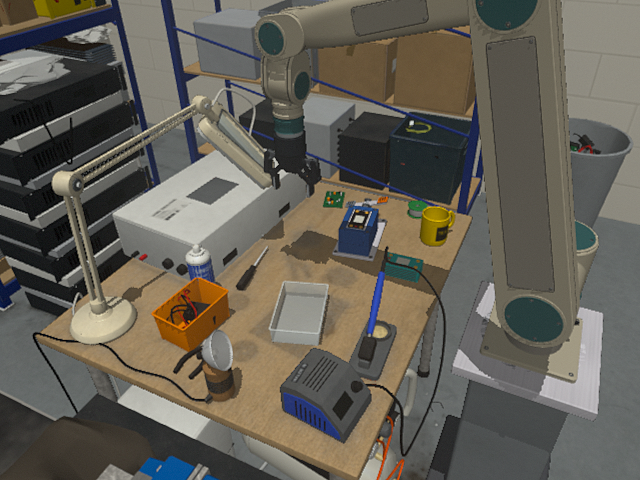

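The scene view shows the nest near (345,280) and the tub near (286,230). In the side view they are near (358,228) and (300,312). Next I'll enlarge these areas for corners.

```bash
cat > h.py <<'E'
import numpy as np,cv2
from bench import telemetry, vision
def crop(img,x,y,w,h,k,step=10):
    o=cv2.resize(img[y:y+h,x:x+w],None,fx=k,fy=k,interpolation=cv2.INTER_CUBIC)
    for i in range(0,w,step): cv2.line(o,(i*k,0),(i*k,5),(0,0,255),1); cv2.putText(o,str(x+i),(i*k,14),0,.3,(0,0,255),1)
    for i in range(0,h,step): cv2.line(o,(0,i*k),(5,i*k),(0,0,255),1); cv2.putText(o,str(y+i),(6,i*k+4),0,.3,(0,0,255),1)
    return o
def ray(c,u,v,z):
    d=c["R"].T@np.array([(u-c["cx"])/c["fx"],(v-c["cy"])/c["fy"],1]); o=-c["R"].T@c["t"]
    return o+d*(z-o[2])/d[2]
def proj(c,X):
    p=np.asarray(X)@c["R"].T+c["t"]; return p[...,:2]/p[...,2:]*[c["fx"],c["fy"]]+[c["cx"],c["cy"]]
E
python3 - <<'E'
from h import *
a=cv2.imread("pics/scene0.png");b=cv2.imread("pics/side0.png")
m=np.vstack([np.hstack([crop(a,300,245,100,75,4),crop(a,240,195,100,75,4)]),np.hstack([crop(b,310,190,100,75,4),crop(b,250,275,100,75,4)])])
cv2.imwrite("pics/m1.png",m)
w=vision.capture("wrist");cv2.imwrite("pics/w0.png",w);print(vision.get_calibration("wrist"))
E
```

```text
{'fx': 360.3919071655995, 'fy': 360.3919071655995, 'cx': 314.87726272591937, 'cy': 234.99545350387476, 'R': array([[ 9.99998697e-01, -5.74744259e-05, -1.61340608e-03],
       [ 4.20925796e-04, -9.55518526e-01,  2.94930787e-01],
       [-1.55859038e-03, -2.94931082e-01, -9.55517257e-01]]), 't': array([-0.62473729, -0.03895475,  0.37924202])}
```

View pics/m1.png

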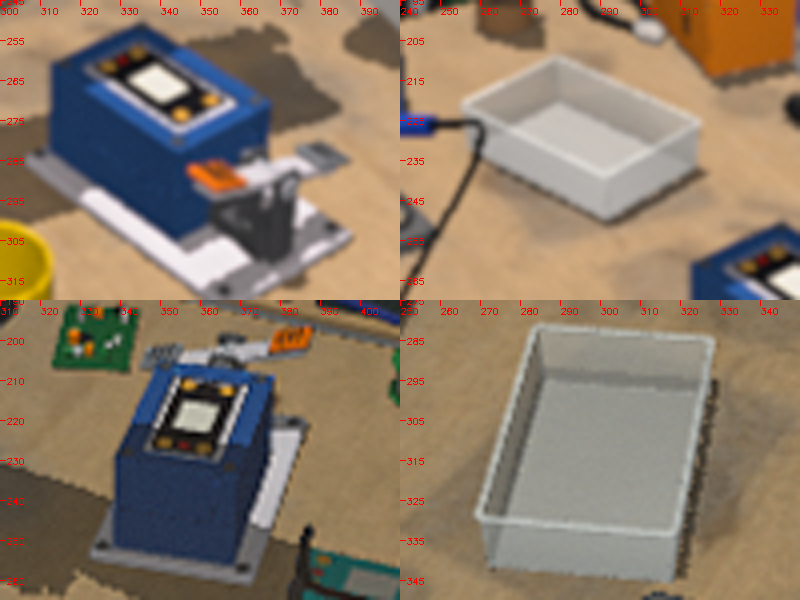

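View pics/w0.png

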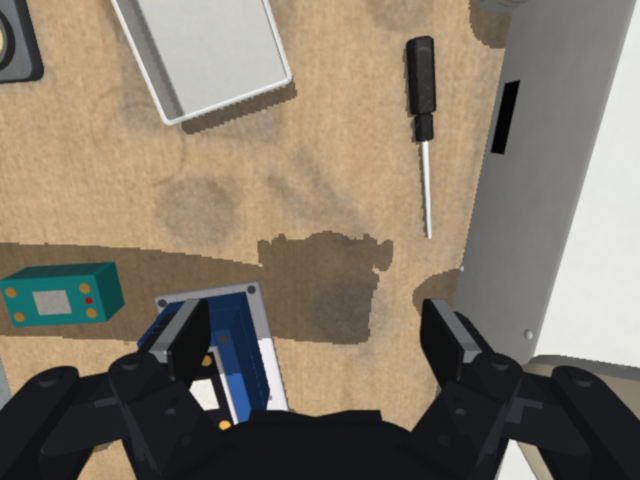

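The montage gives block-rim corners in the scene view at about (312.5,261), (335,251), (367.5,269.5) and (345,281). In the wrist view the tub's near rim corners are (170,124) and (291,76), and the nest plate's far corners are (160,300) and (257,285). The turquoise decoy is at (65,295). I'll fit both poses from these.

```bash
cat > fit.py <<'E'
from h import *
from scipy.optimize import least_squares
def fit(obs,x0):
    def w(p,L): c,s=np.cos(p[2]),np.sin(p[2]); return np.array([p[0]+c*L[0]-s*L[1],p[1]+s*L[0]+c*L[1],L[2]])
    f=lambda p:np.concatenate([(proj(c,w(p,L))-uv)*wt for c,L,uv,wt in obs])
    r=least_squares(f,x0,loss="soft_l1"); return r.x,f(r.x).reshape(-1,2)
def at(p,x,y): c,s=np.cos(p[2]),np.sin(p[2]); return np.array([p[0]+c*x-s*y,p[1]+s*x+c*y])
E
python3 - <<'E'
from fit import *
S,D,W=[vision.get_calibration(n) for n in("scene","side","wrist")]
r=.088
N=[(S,(-.044,.067,r),(312.5,261),1),(S,(.044,.067,r),(335,251),1),(S,(.044,-.067,r),(367.5,269.5),1),(S,(-.044,-.067,r),(345,281),1),
(D,(.044,-.067,r),(350,206),1),(D,(-.044,-.067,r),(378,209),1),(D,(-.044,.067,r),(372,232),1),(D,(.044,.067,r),(339,229),1),
(W,(-.06,.075,.01),(155,299),1),(W,(.06,.075,.01),(258,283),1)]
p,e=fit(N,[.5,-.15,.15]);print("nest",p);print(e.round(1))
z=.046;a,b=.0595,.087
T=[(S,(-a,b,z),(256,221),1),(S,(a,b,z),(280,209.5),1),(S,(a,-b,z),(315,225),1),(S,(-a,-b,z),(291.5,240),1),
(D,(a,-b,z),(284.5,281.5),1),(D,(-a,-b,z),(328,284.5),1),(D,(-a,b,z),(319,333),1),(D,(a,b,z),(270,329.5),1),
(W,(-a,-b,z),(168,124),1),(W,(a,-b,z),(291,76),1)]
q,e=fit(T,[.5,.2,.3]);print("tub",q);print(e.round(1))
print("orange",at(p,-.052,-.108),"grey",at(p,.052,-.108))
E
```

```text
nest [ 0.51553524 -0.17656792  0.16689289]
[[-0.6 -0.5]
 [ 0.2 -1.5]
 [ 0.7  0.9]
 [-0.5  2. ]
 [-1.1 -2.2]
 [-0.  -1.1]
 [-3.6  1.4]
 [-1.6 -0.3]
 [-2.2  0.3]
 [ 0.  -0. ]]
tub [0.52196366 0.1753108  0.33295084]
[[-3.2 -0.3]
 [-2.4 -1.5]
 [ 0.1 -0.7]
 [-0.8 -1.3]
 [-2.8 -0.9]
 [-0.1 -1. ]
 [ 0.6  0.9]
 [-2.   0.6]
 [-3.7  0.9]
 [ 2.1  0.2]]
orange [ 0.48219862 -0.29170553] grey [ 0.58475361 -0.27442913]
```

```bash
python3 -m jog '{"fingers":[0,0,0,0,0,0,0,0,0,0],"travel":[[-0.142,-0.292,0.05],[-0.142,-0.292,0.05],[-0.142,-0.292,0.05],[-0.142,-0.292,0.05],[-0.142,-0.292,0.05],[-0.142,-0.292,0.05],[-0.142,-0.292,0.05],[-0.142,-0.292,0.05],[-0.142,-0.292,0.05],[-0.142,-0.292,0.05]],"turn":[0.0106,0.0106,0.0106,0.0106,0.0106,0.0106,0.0106,0.0106,0.0106,0.0106]}' 40
python3 - <<'E'
from h import *
print(telemetry.state()["tool_pos"]);c=vision.get_calibration("wrist");w=vision.capture("wrist");cv2.imwrite("pics/w1.png",w);np.save("c1.npy",c,allow_pickle=True);print(c["R"][0],-c["R"].T@c["t"],telemetry.state()["qvel"].round(3))
E
```

```text
clock: 0.98
tool_pos: [0.4818, -0.2931, 0.2484]
tcp_rot: [0.646, 0.764, 0.0, -0.0]
contact_force: [0.1, 0.4, -0.6]
gripper_width: -0.0
grasp_force: 0.0
[ 0.48183872 -0.29310315  0.24844871]
[ 9.86036703e-01  1.66527833e-01 -3.17762975e-04] [ 0.47011252 -0.21964907  0.4237313 ] [ 0.063  0.    -0.004 -0.019  0.054  0.158]
```

View pics/w1.png

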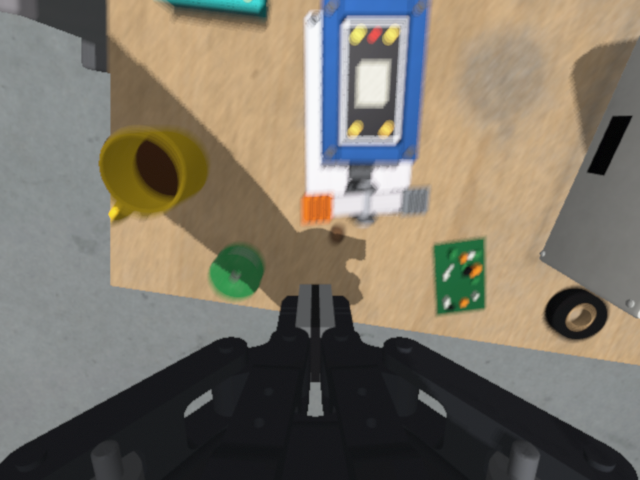

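The wrist view shows the orange pad at (317,208), the grey pad at (414,200), and the rim's near corners at (322,160) and (418,159). The module's top near corners are about (340,148) and (405,145).

Run:
```python
from fit import *
W=np.load("c1.npy",allow_pickle=True).item()
o=ray(W,317,208,.097);g=ray(W,414,200,.066);print("o",o,"g",g,"dist",np.linalg.norm((o-g)[:2]))
for z,pts in((.088,[(322,161),(418,160),(427,8),(323,8)]),): print([ray(W,*t,z).round(4) for t in pts])
N=[(W,(-.044,-.067,.088),(322,161),1),(W,(.044,-.067,.088),(418,160),1),(W,(-.052,-.108,.097),(317,208),1),(W,(.052,-.108,.066),(414,200),1)]
p,e=fit(N,[.515,-.177,.167]);print(p,e.round(1));np.save("nest.npy",p)
print("orange",at(p,-.052,-.108),"grey",at(p,.052,-.108),"pocket",p[:2])
print(proj(W,[*at(p,-.0,0),.088]))
```

```text
o [ 0.48436965 -0.29287065  0.097     ] g [ 0.58078751 -0.27538658  0.066     ] dist 0.09799028465780972
[array([ 0.4819, -0.2507,  0.088 ]), array([ 0.5684, -0.2351,  0.088 ]), array([ 0.5452, -0.1153,  0.088 ]), array([ 0.4615, -0.1295,  0.088 ])]
[ 0.51336408 -0.17738658  0.17860099] [[ 0.   0.5]
 [ 0.1  0.4]
 [-3.2 -0.5]
 [ 3.1 -0.4]]
orange [ 0.48137776 -0.2929066 ] grey [ 0.58372345 -0.27443069] pocket [ 0.51336408 -0.17738658]
[372.64318056  81.99489136]
```

```bash
python3 -m jog '{"fingers":[0,0,0,0,0,0,0,0,0,0],"travel":[[0.02,0,-0.24],[0,0,-0.24],[0,0,-0.24],[0,0,-0.24],[0,0,-0.24],[0,0,-0.2],[0,0,-0.05],[0,0,-0.05],[0,0,-0.05],[0,0,-0.05]],"turn":[0,0,0,0,0,0,0,0,0,0]}'
```

```text
clock: 1.87
tool_pos: [0.4861, -0.2928, 0.0895]
tcp_rot: [0.646, 0.763, 0.0, 0.001]
contact_force: [-0.4, -0.1, 0.8]
gripper_width: -0.0
grasp_force: 0.0
```

```bash
python3 -m jog '{"fingers":[0,0,0,0,0,0,0,0,0,0],"travel":[[0,0,-0.04],[0,0,-0.04],[0,0,-0.04],[0,0,-0.04],[0,0,-0.02],[0,0,-0.02],[0,0,0],[0,0,0],[0,0,0],[0,0,0]],"turn":[0,0,0,0,0,0,0,0,0,0]}'
```

```text
clock: 2.7
tool_pos: [0.4852, -0.2922, 0.0687]
tcp_rot: [0.646, 0.763, -0.0, 0.0]
contact_force: [0.3, -0.8, 0.7]
gripper_width: 0.001
grasp_force: 0.0
```

```bash
python3 -m jog '{"fingers":[0,0,0,0,0,0,0,0,0,0],"travel":[[0,0,-0.02],[0,0,-0.02],[0,0,-0.02],[0,0,0],[0,0,0],[0,0,0],[0,0,0],[0,0,0],[0,0,0],[0,0,0]],"turn":[0,0,0,0,0,0,0,0,0,0]}'
python3 - <<'E'
from h import *
a=vision.capture("scene");b=vision.capture("side");w=vision.capture("wrist")
m=np.hstack([np.vstack([crop(a,310,235,80,60,5),crop(b,320,185,80,60,5)]),cv2.resize(w,(400,300)) if 0 else np.vstack([cv2.resize(w[:, :],(400,300)),cv2.resize(w[100:400,120:520],(400,300))])])
cv2.imwrite("pics/m2.png",m)
E
```

```text
clock: 3.53
tool_pos: [0.4844, -0.2926, 0.0637]
tcp_rot: [0.646, 0.763, -0.001, 0.0]
contact_force: [-3.9, -0.2, 8.3]
gripper_width: 0.001
grasp_force: 3.3
```

View pics/m2.png

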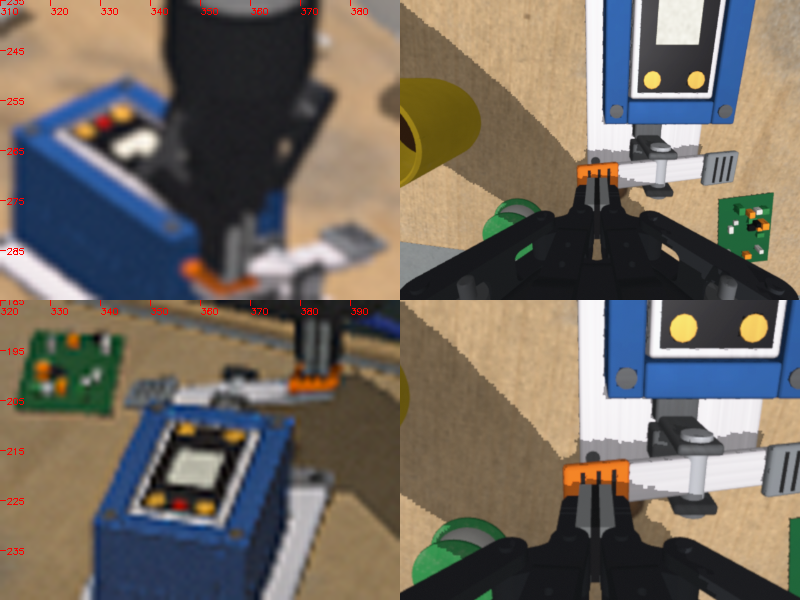

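The montage shows the fingertips at the orange pad, around (317,275) in the wrist picture, while the module looks barely raised. I'll check the geometry by projection.

Run:
```python
from fit import *
s=telemetry.state();t=s["tool_pos"];p=np.load("nest.npy")
W,S,D=[vision.get_calibration(n) for n in("wrist","scene","side")]
print("tcp",[proj(c,t).round(1) for c in (W,S,D)],s["contact_force"])
for a in (0,.3,.6):
  th=a-.3  # orange height
  for nm,sg in(("or",-1),("gr",1)):
    X=[*at(p,sg*(.052*np.cos(th)),-.108),.0815-sg*0+ (sg*.052*np.sin(th))]
    print(a,nm,np.round(X,4),[proj(c,np.array(X)).round(1) for c in (W,S,D)])
for z in(.086,.095,.114): # module top corners
  print(z,[[proj(W,np.array([*at(p,x,-.05),z])).round(0) for x in(-.027,.027)]])
w=vision.capture("wrist");cv2.imwrite("pics/w3.png",w[0:420,220:480])
o=crop(w,230,170,190,150,4); cv2.imwrite("pics/w3c.png",o)
```

```text
tcp [array([313.8, 271.9]), array([353.6, 299.1]), array([382.3, 207.6])] [-4.46867334  0.51046642  7.9085878 ]
0 or [ 0.4837 -0.2925  0.0969] [array([311.9, 301.3]), array([354., 289.]), array([383. , 198.4])]
0 gr [ 0.5814 -0.2748  0.0661] [array([504.4, 271.3]), array([379.8, 283.2]), array([350.5, 202.8])]
0.3 or [ 0.4814 -0.2929  0.0815] [array([307.3, 286.2]), array([353. , 294.1]), array([383.5, 202.8])]
0.3 gr [ 0.5837 -0.2744  0.0815] [array([525.4, 283.9]), array([380.8, 278.3]), array([349.9, 198.5])]
0.6 or [ 0.4837 -0.2925  0.0661] [array([312.4, 273.4]), array([353.4, 298.4]), array([382.5, 207. ])]
0.6 gr [ 0.5814 -0.2748  0.0969] [array([539.7, 298.9]), array([380.6, 274. ]), array([350.7, 194.2])]
0.086 [[array([364., 164.]), array([494., 162.])]]
0.095 [[array([367., 166.]), array([504., 164.])]]
0.114 [[array([375., 172.]), array([532., 170.])]]
```

View pics/w3c.png

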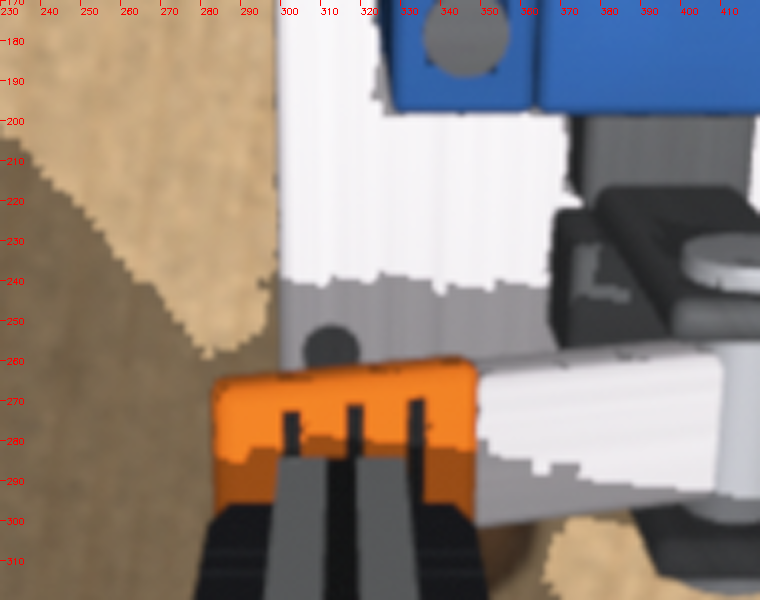

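The tips rest on the orange pad. The picture puts the rocker at about 0.2–0.3 (pad z about 80 mm), so it needs more travel. I'll keep pressing and watch the force.

```bash
python3 -m jog '{"fingers":[0,0,0,0,0,0,0,0,0,0],"travel":[[0,0,-0.02],[0,0,-0.02],[0,0,-0.02],[0,0,-0.02],[0,0,0],[0,0,0],[0,0,0],[0,0,0],[0,0,0],[0,0,0]],"turn":[0,0,0,0,0,0,0,0,0,0]}'
python3 - <<'E'
from h import *
w=vision.capture("wrist");cv2.imwrite("pics/w4.png",w)
# orange mask extent
h=cv2.cvtColor(w,cv2.COLOR_BGR2HSV);m=cv2.inRange(h,(5,180,100),(18,255,255));m[:200]=0;m[330:]=0;m[:,:260]=0;m[:,380:]=0
y,x=np.where(m);print("orange",x.min(),x.max(),y.min(),y.max(),x.mean(),y.mean())
E
```

```text
clock: 4.57
tool_pos: [0.4835, -0.2932, 0.0558]
tcp_rot: [0.646, 0.763, -0.002, -0.0]
contact_force: [-5.0, -1.2, 9.2]
gripper_width: -0.003
grasp_force: 4.2
orange 279 346 261 300 312.33073229291716 275.890156062425
```

```bash
python3 -m jog '{"fingers":[0,0,0,0,0,0,0,0,0,0],"travel":[[0,0,-0.02],[0,0,-0.02],[0,0,-0.02],[0,0,0],[0,0,0],[0,0,0],[0,0,0],[0,0,0],[0,0,0],[0,0,0]],"turn":[0,0,0,0,0,0,0,0,0,0]}'
```

```text
clock: 5.45
tool_pos: [0.4834, -0.2933, 0.0496]
tcp_rot: [0.646, 0.763, -0.002, -0.0]
contact_force: [-6.0, -1.3, 7.7]
gripper_width: 0.003
grasp_force: 4.1
```

```bash
python3 -m jog '{"fingers":[0,0,0,0,0,0,0,0,0,0],"travel":[[0,0,-0.02],[0,0,-0.02],[0,0,0],[0,0,0],[0,0,0],[0,0,0],[0,0,0],[0,0,0],[0,0,0],[0,0,0]],"turn":[0,0,0,0,0,0,0,0,0,0]}'
python3 - <<'E'
from h import *
a=vision.capture("scene");b=vision.capture("side");w=vision.capture("wrist")
cv2.imwrite("pics/m3.png",np.hstack([np.vstack([crop(a,310,235,80,60,5),crop(b,320,185,80,60,5)]),np.vstack([cv2.resize(w,(400,300)),w[100:400,220:620]])]))
E
```

```text
clock: 6.28
tool_pos: [0.483, -0.2934, 0.0458]
tcp_rot: [0.646, 0.763, -0.003, -0.001]
contact_force: [-7.9, -1.4, 10.5]
gripper_width: 0.0
grasp_force: 5.4
```

View pics/m3.png

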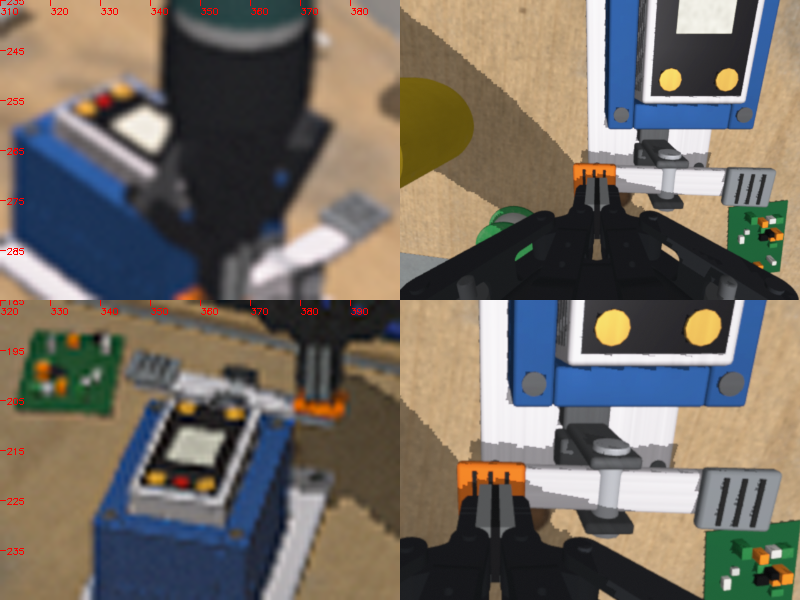

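The module is now visibly raised, with its near top corners at about (387,162) and (553,162) in the wrist picture. The grey pad is up but maybe not at its stop, so I'll compute the height.

Run:
```python
from fit import *
p=np.load("nest.npy");W,S,D=[vision.get_calibration(n) for n in("wrist","scene","side")]
for z in(.095,.1,.105,.110,.114): print(z,[proj(W,np.array([*at(p,x,-.05),z])).round(0) for x in(-.027,.027)])
for a in (.3,.4,.5,.6):
  th=a-.3; X=np.array([*at(p,.052*np.cos(th),-.108),.0815+.052*np.sin(th)]);Y=np.array([*at(p,-.052*np.cos(th),-.108),.0815-.052*np.sin(th)])
  print(a,[proj(c,X).round(1) for c in (W,S,D)],[proj(c,Y).round(1) for c in (W,S,D)])
print(proj(W,telemetry.state()["tool_pos"]),telemetry.state()["contact_force"])
```

```text
0.095 [array([378., 171.]), array([535., 169.])]
0.1 [array([381., 173.]), array([544., 170.])]
0.105 [array([383., 175.]), array([553., 172.])]
0.11 [array([386., 177.]), array([563., 175.])]
0.114 [array([389., 179.]), array([572., 176.])]
0.3 [array([552.5, 300.8]), array([380.8, 278.3]), array([349.9, 198.5])] [array([309.6, 303.2]), array([353. , 294.1]), array([383.5, 202.8])]
0.4 [array([559.7, 306.7]), array([380.9, 276.8]), array([350., 197.])] [array([310.4, 297.6]), array([353. , 295.7]), array([383.4, 204.3])]
0.5 [array([566., 313.]), array([380.8, 275.3]), array([350.2, 195.6])] [array([312.3, 292.4]), array([353.2, 297.1]), array([383. , 205.7])]
0.6 [array([571.3, 319.6]), array([380.6, 274. ]), array([350.7, 194.2])] [array([315.1, 287.5]), array([353.4, 298.4]), array([382.5, 207. ])]
[313.73316144 271.91151679] [-8.01902715 -2.11832894 10.52608736]
```

```bash
python3 -m jog '{"fingers":[0,0,0,0,0,0,0,0,0,0],"travel":[[0,0,-0.02],[0,0,-0.02],[0,0,0],[0,0,0],[0,0,0],[0,0,0],[0,0,0],[0,0,0],[0,0,0],[0,0,0]],"turn":[0,0,0,0,0,0,0,0,0,0]}'
```

```text
clock: 7.27
tool_pos: [0.4826, -0.2934, 0.0417]
tcp_rot: [0.646, 0.763, -0.003, -0.001]
contact_force: [-8.7, -2.6, 9.6]
gripper_width: -0.004
grasp_force: 5.7
```

Module top comes out at about 104 mm and the rocker at about 0.37. Contact began with the TCP near 0.067, so the effective tips sit about 30 mm behind the reported TCP. I'll continue to the stop.

```bash
python3 -m jog '{"fingers":[0,0,0,0,0,0,0,0,0,0],"travel":[[0.02,0,-0.02],[0,0,-0.02],[0,0,0],[0,0,0],[0,0,0],[0,0,0],[0,0,0],[0,0,0],[0,0,0],[0,0,0]],"turn":[0,0,0,0,0,0,0,0,0,0]}'
```

```text
clock: 8.1
tool_pos: [0.4826, -0.2934, 0.037]
tcp_rot: [0.647, 0.763, -0.004, -0.002]
contact_force: [-10.6, -3.1, 8.4]
gripper_width: -0.003
grasp_force: 6.0
```

```bash
python3 -m jog '{"fingers":[0,0,0,0,0,0,0,0,0,0],"travel":[[0,0,-0.02],[0,0,-0.01],[0,0,0],[0,0,0],[0,0,0],[0,0,0],[0,0,0],[0,0,0],[0,0,0],[0,0,0]],"turn":[0,0,0,0,0,0,0,0,0,0]}'
```

```text
clock: 8.93
tool_pos: [0.4828, -0.2934, 0.0351]
tcp_rot: [0.647, 0.763, -0.004, -0.002]
contact_force: [-12.3, -1.1, 15.9]
gripper_width: 0.002
grasp_force: 9.6
```

```bash
python3 -m jog '{"fingers":[0,0,0,0,0,0,0,0,0,0],"travel":[[0,0,-0.02],[0,0,-0.01],[0,0,0],[0,0,0],[0,0,0],[0,0,0],[0,0,0],[0,0,0],[0,0,0],[0,0,0]],"turn":[0,0,0,0,0,0,0,0,0,0]}'
```

```text
clock: 9.77
tool_pos: [0.483, -0.2936, 0.0347]
tcp_rot: [0.646, 0.763, -0.004, -0.002]
contact_force: [-17.2, 1.3, 30.0]
gripper_width: -0.003
grasp_force: 17.2
```

Stop reached: the force jumps at TCP z 0.035, as predicted. Now I'll retract, open and move over the module.

```bash
python3 -m jog '{"fingers":[0,0,0,0,1,1,1,1,1,1],"travel":[[0,0,0.1],[0,0,0.3],[0,0,0.4],[0,0,0.4],[0,0,0.4],[0.06,0.23,0],[0.06,0.23,0],[0.06,0.23,0],[0.06,0.23,0],[0.06,0.23,0]],"turn":[0,0,0,0,0,0.007,0,0,0,0]}' 40
python3 - <<'E'
from fit import *
p=np.load("nest.npy");c=vision.get_calibration("wrist");w=vision.capture("wrist");s=telemetry.state();print(s["tool_pos"],s["contact_force"],s["gripper_width"])
for z in (.086,.114): print(z,[proj(c,np.array([*at(p,x,y),z])).round(0) for x,y in((-.027,-.05),(.027,-.05),(.027,.05),(-.027,.05))])
print("target",p);cv2.imwrite("pics/w5.png",cv2.resize(w,(640,480)))
x=-c["R"].T@c["t"];print(x, proj(c,s["tool_pos"]))
E
```

```text
clock: 10.6
tool_pos: [0.5172, -0.176, 0.1905]
tcp_rot: [0.642, 0.767, 0.0, 0.0]
contact_force: [0.5, 0.6, -0.6]
gripper_width: 0.847
grasp_force: 0.0
[ 0.5176225  -0.17208122  0.19044156] [-0.27454325  2.94880717 -0.48616575] 0.9236847391345594
0.086 [array([277., 279.]), array([341., 279.]), array([344., 158.]), array([273., 158.])]
0.114 [array([274., 294.]), array([344., 294.]), array([347., 162.]), array([269., 162.])]
target [ 0.51336408 -0.17738658  0.17860099]
[ 0.50458015 -0.10259739  0.36578521] [315.88825468 265.18960301]
```

View pics/w5.png

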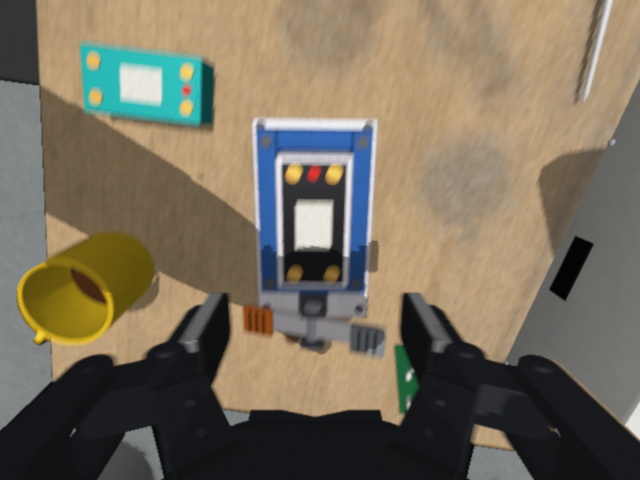

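The blurred view shows the module raised: top corners near (277,153), (354,155), (350,288) and (277,287), with the fingers centred near x = 315. Now a settled measurement, by numbers only.

Run:
```python
from fit import *
p=np.load("nest.npy");c=vision.get_calibration("wrist");w=vision.capture("wrist");s=telemetry.state();print(s["tool_pos"],s["qvel"].round(3),s["gripper_width"])
cv2.imwrite("pics/w6.png",w)
for z in (.088,.114): print(z,[proj(c,np.array([*at(p,x,y),z])).round(0) for x,y in((-.027,-.05),(.027,-.05),(.027,.05),(-.027,.05),(0,0))])
h=cv2.cvtColor(w,cv2.COLOR_BGR2HSV)
blue=cv2.inRange(h,(105,140,60),(125,255,255));n,l,st,ce=cv2.connectedComponentsWithStats(blue);i=1+st[1:,4].argmax();k=(l==i).astype(np.uint8)
cs,hi=cv2.findContours(k,cv2.RETR_CCOMP,cv2.CHAIN_APPROX_NONE)
for q,hh in zip(cs,hi[0]):
    if cv2.contourArea(q)>1500: r=cv2.minAreaRect(q);print("hole" if hh[3]>=0 else "outer",r)
    if cv2.contourArea(q)>1500 and hh[3]>=0:
        X=ray(c,*r[0],.101);print("centre@.101",X, np.array(cv2.boxPoints(r)).round(0).tolist())
```

```text
[ 0.51728831 -0.17416028  0.19040973] [-0.044  0.01   0.011 -0.011 -0.038 -0.032] 0.9942326286769798
0.088 [array([276., 284.]), array([340., 285.]), array([343., 164.]), array([272., 164.]), array([308., 227.])]
0.114 [array([272., 299.]), array([342., 299.]), array([346., 168.]), array([268., 168.]), array([307., 237.])]
outer ((309.98321533203125, 218.759765625), (114.05652618408203, 162.73219299316406), 0.7638984322547913)
hole ((310.4999694824219, 227.99996948242188), (78.99998474121094, 137.99996948242188), -0.0)
centre@.101 [ 0.51525956 -0.17391267  0.101     ] [[271.0, 297.0], [271.0, 159.0], [350.0, 159.0], [350.0, 297.0]]
```

```bash
python3 -m jog '{"fingers":[1,1,1,1,1,1,1,1,1,1],"travel":[[-0.01,0.01,-0.2],[0,0,-0.2],[0,0,-0.2],[0,0,-0.2],[0,0,-0.2],[0,0,-0.1],[0,0,-0.1],[0,0,-0.05],[0,0,-0.05],[0,0,0]],"turn":[0,0,0,0,0,0,0,0,0,0]}' 40
```

```text
clock: 11.53
tool_pos: [0.5159, -0.1761, 0.0602]
tcp_rot: [0.642, 0.767, -0.0, -0.0]
contact_force: [0.0, 0.0, 0.4]
gripper_width: 0.999
grasp_force: 0.0
```

```bash
python3 -m jog '{"fingers":[1,1,1,0.3,0,0,0,0,0,0],"travel":[[0,0,0],[0,0,0],[0,0,0],[0,0,0],[0,0,0],[0,0,0],[0,0,0],[0,0,0],[0,0,0],[0,0,0]],"turn":[0,0,0,0,0,0,0,0,0,0]}' 40
```

```text
clock: 12.37
tool_pos: [0.5158, -0.1762, 0.0608]
tcp_rot: [0.642, 0.767, -0.0, 0.0]
contact_force: [-2.8, -0.5, 4.8]
gripper_width: 0.614
grasp_force: 48.8
```

```bash
python3 -m jog '{"fingers":[0,0,0,0,0,0,0,0,0,0],"travel":[[0,0,0],[0,0,0.03],[0,0,0.06],[0,0,0.1],[0,0,0.15],[0,0,0.2],[0,0,0.25],[0,0,0.25],[0,0,0.1],[0,0,0]],"turn":[0,0,0,0,0,0,0,0,0,0]}' 60
python3 - <<'E'
from fit import *
s=telemetry.state();print(s["tool_pos"],s["contact_force"],s["torque"],s["grasp_force"])
c=vision.get_calibration("wrist");w=vision.capture("wrist");cv2.imwrite("pics/w7.png",w)
h=cv2.cvtColor(w,cv2.COLOR_BGR2HSV)
b=cv2.inRange(h,(20,90,140),(32,255,255));n,l,st,ce=cv2.connectedComponentsWithStats(b);print([(st[i],ce[i].round(0)) for i in range(1,n) if st[i,4]>40])
E
```

```text
clock: 13.2
tool_pos: [0.5186, -0.177, 0.1781]
tcp_rot: [0.642, 0.767, 0.001, 0.003]
contact_force: [0.3, 0.1, -1.8]
gripper_width: 0.614
grasp_force: 66.6
[ 0.51862796 -0.17703249  0.1781286 ] [ 0.30011487  0.13105398 -1.76065774] [-0.00401679 -0.00373457 -0.01587651] 66.57582521438599
[(array([ 72,  51,  14,  15, 158], dtype=int32), array([78., 58.])), (array([170,  64,  14,  14, 151], dtype=int32), array([177.,  70.])), (array([ 75,  90,  14,  13, 140], dtype=int32), array([81., 96.])), (array([170, 101,  14,  14, 137], dtype=int32), array([176., 107.])), (array([261, 213,  29,  29, 668], dtype=int32), array([275., 227.])), (array([340, 213,  30,  30, 671], dtype=int32), array([355., 227.])), (array([   0,  264,  117,   91, 4478], dtype=int32), array([ 56., 318.]))]
```

The module is held, with its terminals level at (275,227) and (355,227) in the wrist view. Next I'll move toward the tub for a look and check where the soldering iron's handle stands.

```bash
python3 -m jog '{"fingers":[0,0,0,0,0,0,0,0,0,0],"travel":[[0,0.1,0.1],[0,0.2,0.1],[0,0.27,0.05],[0,0.3,0],[0,0.3,0],[0,0.3,0],[0,0.3,0],[0,0.25,0],[0,0.2,0],[0,0.1,0]],"turn":[0.012,0.012,0.012,0.012,0.012,0.012,0.012,0.012,0.003,0]}' 60
python3 - <<'E'
from fit import *
vision.capture("scene");vision.capture("scene");s=telemetry.state();print(s["tool_pos"],s["qvel"].round(3),s["contact_force"],s["grasp_force"])
c=vision.get_calibration("wrist");w=vision.capture("wrist");np.save("c8.npy",c,allow_pickle=True)
S,D=[vision.get_calibration(n) for n in("scene","side")]
P=[np.c_[k["R"],k["t"]] for k in(S,D)]
n=lambda k,u,v:np.array([(u-k["cx"])/k["fx"],(v-k["cy"])/k["fy"]])
for a,b in(((248,226),(382,262)),((259,226),(385,250))):
    X=cv2.triangulatePoints(P[0],P[1],n(S,*a),n(D,*b)).ravel();X=X[:3]/X[3];print("iron",X,proj(S,X),proj(D,X))
q=[.522,.1753,.333]
print("pred rim",[proj(c,np.array([*at(q,x,y),.046])).round(0) for x,y in((-.0595,-.087),(.0595,-.087),(.0595,.087),(-.0595,.087))])
o=crop(w,0,0,640,480,1,20);cv2.imwrite("pics/w8.png",cv2.resize(w,(800,600),interpolation=cv2.INTER_CUBIC))
E
```

```text
clock: 14.08
tool_pos: [0.514, 0.0589, 0.1979]
tcp_rot: [0.579, 0.816, -0.001, -0.002]
contact_force: [-0.4, -0.4, -2.0]
gripper_width: 0.612
grasp_force: 66.5
[0.51464348 0.05765147 0.19829211] [-0.043 -0.001  0.008 -0.003 -0.027 -0.017] [-0.21621387 -0.35192979 -3.28444682] 66.48329973220825
iron [0.3541366  0.05795521 0.14602683] [249.73084499 224.76979901] [384.05634786 263.60842488]
iron [0.36658548 0.02060985 0.15690104] [258.82994897 226.12390887] [384.80672965 249.84257399]
pred rim [array([299., 184.]), array([430., 185.]), array([452., -41.]), array([297., -41.])]
```

View pics/w8.png

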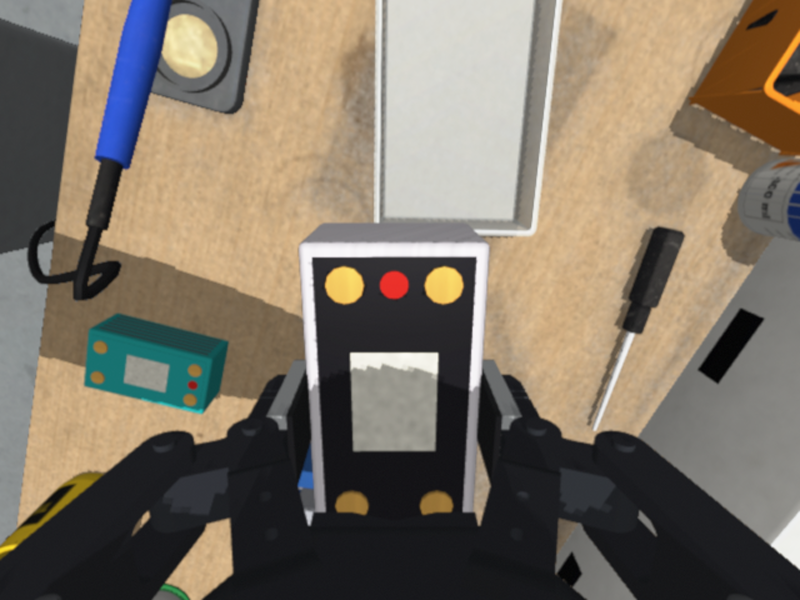

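The tub's near-right rim corner is at (428,188) and its left edge at x ≈ 301 in wrist pixels, within 3 px of prediction. The iron is well clear at x ≈ 0.36. Moving over the tub.

```bash
python3 -m jog '{"fingers":[0,0,0,0,0,0,0,0,0,0],"travel":[[0.01,0.1,0],[0.01,0.2,0],[0.01,0.25,0],[0.01,0.25,0],[0.01,0.25,0],[0.01,0.2,0],[0.01,0.1,0],[0.01,0.03,0],[0,0,0],[0,0,0]],"turn":[0,0,0,0,0,0,0,0,0,0]}' 60
python3 -m jog '{"fingers":[0,0,0,0,0,0,0,0,0,0],"travel":[[0,0,0],[0,0,0],[0,0,0],[0,0,0],[0,0,0],[0,0,0],[0,0,0],[0,0,0],[0,0,0],[0,0,0]],"turn":[0,0,0,0,0,0,0,0,0,0]}' 60
python3 - <<'E'
from fit import *
s=telemetry.state();print(s["tool_pos"],s["qvel"].round(3),s["contact_force"])
c=vision.get_calibration("wrist");w=vision.capture("wrist");cv2.imwrite("pics/w9.png",w)
# bright tub edges along rows in front of the module
g=cv2.GaussianBlur(cv2.cvtColor(w,cv2.COLOR_BGR2HSV),(3,3),0)
m=((g[...,1]<45)&(g[...,2]>90)).astype(np.uint8)
for r in(60,90,120,150): 
    x=np.where(m[r,150:500])[0]+150; print(r,x.min(),x.max(), len(x))
q=[.5235,.1735,.333]
print("rim",[proj(c,np.array([*at(q,x,y),.046])).round(0) for x,y in((-.0595,-.087),(.0595,-.087),(.0595,.087),(-.0595,.087))])
col=m[:,314];print(np.where(col)[0][:1],np.where(np.diff(col.astype(int)))[0][:12])
E
```

```text
clock: 15.07
tool_pos: [0.524, 0.193, 0.1993]
tcp_rot: [0.581, 0.814, -0.001, 0.0]
contact_force: [-0.7, -0.2, -1.8]
gripper_width: 0.616
grasp_force: 66.5
clock: 15.9
tool_pos: [0.524, 0.194, 0.1995]
tcp_rot: [0.58, 0.815, -0.0, -0.0]
contact_force: [0.3, -0.5, -2.0]
gripper_width: 0.618
grasp_force: 66.5
[0.52397239 0.1940465  0.19948689] [-0.001  0.001 -0.001 -0.001  0.001  0.001] [ 0.30287938 -0.46236278 -2.03953807]
60 150 172 19
90 150 165 16
120 150 161 12
150 150 374 141
rim [array([249., 309.]), array([366., 309.]), array([374., 132.]), array([238., 132.])]
[132] [131 206 280 360]
```

```bash
python3 -m jog '{"fingers":[0,0,0,0,0,0,0,0,0,0],"travel":[[0,-0.1,0],[0,-0.1,-0.1],[0,0,-0.3],[0,0,-0.3],[0,0,-0.3],[0,0,-0.3],[0,0,-0.3],[0,0,-0.2],[0,0,-0.1],[0,0,-0.05]],"turn":[0,0,0,0,0,0,0,0,0,0]}' 60
python3 -m jog '{"fingers":[0,0,0,0,0,0,0,0,0,0],"travel":[[0,0,0],[0,0,0],[0,0,0],[0,0,-0.02],[0,0,-0.02],[0,0,-0.02],[0,0,0],[0,0,0],[0,0,0],[0,0,0]],"turn":[0,0,0,0,0,0,0,0,0,0]}' 60
```

```text
clock: 16.78
tool_pos: [0.5219, 0.1727, 0.0022]
tcp_rot: [0.58, 0.814, -0.002, -0.001]
contact_force: [-0.8, -0.4, -3.1]
gripper_width: 0.617
grasp_force: 66.3
clock: 17.62
tool_pos: [0.524, 0.174, -0.0015]
tcp_rot: [0.58, 0.815, 0.0, 0.0]
contact_force: [0.7, 0.1, -1.7]
gripper_width: 0.621
grasp_force: 66.4
```

```bash
python3 -m jog '{"fingers":[0,0,0,0,0,0,0,0,0,0],"travel":[[0,0,-0.02],[0,0,-0.02],[0,0,-0.02],[0,0,0],[0,0,0],[0,0,0],[0,0,0],[0,0,0],[0,0,0],[0,0,0]],"turn":[0,0,0,0,0,0,0,0,0,0]}' 60
python3 -m jog '{"fingers":[0,0,0,0,0,0,0,0,0,0],"travel":[[0,0,-0.02],[0,0,0],[0,0,0],[0,0,0],[0,0,0],[0,0,0],[0,0,0],[0,0,0],[0,0,0],[0,0,0]],"turn":[0,0,0,0,0,0,0,0,0,0]}' 60
```

```text
clock: 18.45
tool_pos: [0.5241, 0.174, -0.0074]
tcp_rot: [0.58, 0.815, 0.0, 0.0]
contact_force: [0.9, -0.3, -2.7]
gripper_width: 0.614
grasp_force: 66.4
clock: 19.28
tool_pos: [0.524, 0.174, -0.0095]
tcp_rot: [0.58, 0.815, -0.0, -0.0]
contact_force: [-0.2, -0.2, -3.3]
gripper_width: 0.616
grasp_force: 66.4
```

```bash
python3 -m jog '{"fingers":[0,0,0,0,0,0,0,0,0,0],"travel":[[0,0,-0.02],[0,0,0],[0,0,0],[0,0,0],[0,0,0],[0,0,0],[0,0,0],[0,0,0],[0,0,0],[0,0,0]],"turn":[0,0,0,0,0,0,0,0,0,0]}' 60
```

```text
clock: 20.12
tool_pos: [0.5243, 0.1741, -0.0103]
tcp_rot: [0.58, 0.815, 0.0, 0.0]
contact_force: [-2.6, -0.7, 6.1]
gripper_width: 0.616
grasp_force: 67.5
```

Touchdown at TCP z −0.010, as computed. Now I'll release with a limited opening and rise.

```bash
python3 -m jog '{"fingers":[0.65,0.68,0.7,0.73,0.76,0.78,0.78,0.78,0.78,0.78],"travel":[[0,0,0],[0,0,0],[0,0,0],[0,0,0],[0,0,0],[0,0,0],[0,0,0],[0,0,0],[0,0,0],[0,0,0]],"turn":[0,0,0,0,0,0,0,0,0,0]}' 20
python3 -m jog '{"fingers":[0.78,0.78,0.78,0.78,0.78,0.78,0.78,0.78,0.78,0.78],"travel":[[0,0,0.05],[0,0,0.1],[0,0,0.2],[0,0,0.3],[0,0,0.3],[0,0,0.3],[0,0,0.3],[0,0,0.3],[0,0,0.2],[0,0,0]],"turn":[0,0,0,0,0,0,0,0,0,0]}' 20
python3 - <<'E'
from fit import *
s=telemetry.state();print(s["tool_pos"],s["contact_force"],s["gripper_width"])
c=vision.get_calibration("wrist");w=vision.capture("wrist");cv2.imwrite("pics/w10.png",w)
b=cv2.inRange(cv2.cvtColor(w,cv2.COLOR_BGR2HSV),(18,90,120),(32,255,255));n,l,st,ce=cv2.connectedComponentsWithStats(b)
for i in range(1,n):
    if 60<st[i,4]<600: print(st[i,4],ce[i].round(0),ray(c,*ce[i],.042).round(4))
a=vision.capture("scene");cv2.imwrite("pics/s10.png",a)
E
```

```text
clock: 20.95
tool_pos: [0.524, 0.174, -0.0115]
tcp_rot: [0.58, 0.815, -0.0, -0.0]
contact_force: [1.0, 0.3, 0.1]
gripper_width: 0.783
grasp_force: 0.0
clock: 21.78
tool_pos: [0.5279, 0.1749, 0.2005]
tcp_rot: [0.58, 0.815, 0.004, 0.004]
contact_force: [0.5, 0.3, 0.0]
gripper_width: 0.782
grasp_force: 0.0
[0.52790539 0.17486936 0.20053876] [0.47187375 0.3321123  0.01271734] 0.7824170100706536
129 [293. 163.] [0.4985 0.2067 0.042 ]
132 [324. 163.] [0.525  0.2158 0.042 ]
86 [324. 242.] [0.5499 0.1445 0.042 ]
72 [295. 242.] [0.5234 0.1347 0.042 ]
64 [ 50. 368.] [ 0.3166 -0.0872  0.042 ]
```

The module's terminals centre at (0.524, 0.175) in the tub, and their 28 × 75 mm spacing fits a flat module at the right height. Now over to the grey pad with the fingers shut.

```bash
python3 -m jog '{"fingers":[0.78,0.78,0.5,0,0,0,0,0,0,0],"travel":[[0,-0.1,0],[0,-0.2,0],[0,-0.25,0],[0,-0.25,0],[0,-0.25,0],[0,-0.25,0],[0,-0.25,0],[0,-0.25,0],[0,-0.25,0],[0,-0.25,0]],"turn":[0,0,0,0,0,-0.02,-0.02,-0.02,-0.02,-0.02]}' 40
python3 -m jog '{"fingers":[0,0,0,0,0,0,0,0,0,0],"travel":[[0.08,-0.3,0],[0.1,-0.3,0],[0.1,-0.3,0],[0.1,-0.3,0],[0.1,-0.3,0],[0.1,-0.3,0],[0,-0.25,0],[0,-0.135,0],[0,0,0],[0,0,0]],"turn":[0,0,0,0,0,0,0,0,0,0]}' 40
python3 -m jog '{"fingers":[0,0,0,0,0,0,0,0,0,0],"travel":[[0,0,0],[0,0,0],[0,0,0],[0,0,0],[0,0,0],[0,0,0],[0,0,0],[0,0,0],[0,0,0],[0,0,0]],"turn":[0,0,0,0,0,0,0,0,0,0]}' 40
python3 - <<'E'
from fit import *
s=telemetry.state();print(s["tool_pos"]);p=np.load("nest.npy")
c=vision.get_calibration("wrist");w=vision.capture("wrist");cv2.imwrite("pics/w11.png",w)
print("want",at(p,.049,-.108),proj(c,np.array([*at(p,.049,-.108),.097])))
print("orange pred",proj(c,np.array([*at(p,-.05,-.108),.066])))
h=cv2.cvtColor(w,cv2.COLOR_BGR2HSV);m=cv2.inRange(h,(5,180,60),(18,255,255));n,l,st,ce=cv2.connectedComponentsWithStats(m);print([(st[i].tolist(),ce[i].round(0)) for i in range(1,n) if st[i,4]>100])
E
```

```text
clock: 22.72
tool_pos: [0.522, -0.0575, 0.1916]
tcp_rot: [0.643, 0.766, -0.001, -0.002]
contact_force: [-0.7, 0.9, -0.3]
gripper_width: -0.0
grasp_force: 0.0
clock: 23.55
tool_pos: [0.5805, -0.2743, 0.1921]
tcp_rot: [0.643, 0.766, -0.0, -0.002]
contact_force: [-0.9, -0.3, -0.0]
gripper_width: -0.001
grasp_force: 0.0
clock: 24.38
tool_pos: [0.582, -0.2746, 0.1935]
tcp_rot: [0.642, 0.766, 0.0, 0.0]
contact_force: [0.1, -0.2, -0.0]
gripper_width: 0.001
grasp_force: 0.0
[ 0.58200508 -0.27455936  0.19351593]
want [ 0.58077117 -0.27496365] [312.48140425 223.64232756]
orange pred [198.12536263 214.44094618]
[([2, 172, 24, 26, 173], array([ 15., 183.])), ([181, 195, 34, 33, 824], array([198., 211.])), ([399, 282, 12, 14, 114], array([404., 288.]))]
```

```bash
python3 -m jog '{"fingers":[0,0,0,0,0,0,0,0,0,0],"travel":[[0,0,-0.2],[0,0,-0.25],[0,0,-0.25],[0,0,-0.25],[0,0,-0.2],[0,0,-0.06],[0,0,-0.04],[0,0,-0.03],[0,0,-0.03],[0,0,-0.03]],"turn":[0,0,0,0,0,0,0,0,0,0]}'
python3 -m jog '{"fingers":[0,0,0,0,0,0,0,0,0,0],"travel":[[0,0,-0.02],[0,0,-0.02],[0,0,-0.02],[0,0,-0.02],[0,0,-0.02],[0,0,-0.02],[0,0,-0.02],[0,0,0],[0,0,0],[0,0,0]],"turn":[0,0,0,0,0,0,0,0,0,0]}'
```

```text
clock: 25.27
tool_pos: [0.5837, -0.2743, 0.0619]
tcp_rot: [0.642, 0.767, 0.001, 0.001]
contact_force: [0.3, 4.0, 5.6]
gripper_width: -0.0
grasp_force: 2.9
clock: 26.1
tool_pos: [0.5864, -0.2751, 0.0492]
tcp_rot: [0.642, 0.767, 0.002, 0.004]
contact_force: [3.2, 3.3, 5.8]
gripper_width: 0.007
grasp_force: 3.0
```

```bash
python3 -m jog '{"fingers":[0,0,0,0,0,0,0,0,0,0],"travel":[[0,0,-0.02],[0,0,-0.02],[0,0,-0.01],[0,0,0],[0,0,0],[0,0,0],[0,0,0],[0,0,0],[0,0,0],[0,0,0]],"turn":[0,0,0,0,0,0,0,0,0,0]}'
```

```text
clock: 26.93
tool_pos: [0.5871, -0.2751, 0.0443]
tcp_rot: [0.642, 0.767, 0.003, 0.004]
contact_force: [4.9, 3.6, 5.3]
gripper_width: 0.006
grasp_force: 3.1
```

```bash
python3 -m jog '{"fingers":[0,0,0,0,0,0,0,0,0,0],"travel":[[-0.02,0,-0.02],[0,0,-0.02],[0,0,-0.02],[0,0,-0.01],[0,0,0],[0,0,0],[0,0,0],[0,0,0],[0,0,0],[0,0,0]],"turn":[0,0,0,0,0,0,0,0,0,0]}'
```

```text
clock: 27.77
tool_pos: [0.5865, -0.2756, 0.0378]
tcp_rot: [0.642, 0.767, 0.003, 0.006]
contact_force: [5.4, 3.4, 4.9]
gripper_width: -0.0
grasp_force: 3.4
```

```bash
python3 -m jog '{"fingers":[0,0,0,0,0,0,0,0,0,0],"travel":[[0,0,-0.02],[0,0,-0.01],[0,0,0],[0,0,0],[0,0,0],[0,0,0],[0,0,0],[0,0,0],[0,0,0],[0,0,0]],"turn":[0,0,0,0,0,0,0,0,0,0]}'
```

```text
clock: 28.6
tool_pos: [0.5864, -0.2757, 0.0347]
tcp_rot: [0.642, 0.767, 0.003, 0.006]
contact_force: [6.5, 3.0, 5.4]
gripper_width: -0.001
grasp_force: 3.5
```

```bash
python3 -m jog '{"fingers":[0,0,0,0,0,0,0,0,0,0],"travel":[[0,0,-0.02],[0,0,0],[0,0,0],[0,0,0],[0,0,0],[0,0,0],[0,0,0],[0,0,0],[0,0,0],[0,0,0]],"turn":[0,0,0,0,0,0,0,0,0,0]}'
```

```text
clock: 29.43
tool_pos: [0.5865, -0.2757, 0.0344]
tcp_rot: [0.642, 0.767, 0.003, 0.006]
contact_force: [3.7, 4.0, 12.7]
gripper_width: -0.002
grasp_force: 6.9
```

Nearly at the stop; I'll press a little more to confirm.

```bash
python3 -m jog '{"fingers":[0,0,0,0,0,0,0,0,0,0],"travel":[[0,0,-0.02],[0,0,-0.02],[0,0,0],[0,0,0],[0,0,0],[0,0,0],[0,0,0],[0,0,0],[0,0,0],[0,0,0]],"turn":[0,0,0,0,0,0,0,0,0,0]}'
```

```text
clock: 30.27
tool_pos: [0.5867, -0.2758, 0.0339]
tcp_rot: [0.642, 0.767, 0.003, 0.006]
contact_force: [-1.8, 8.2, 29.8]
gripper_width: -0.003
grasp_force: 14.0
```

```bash
python3 -m jog '{"fingers":[0,0,0,0,0,0,0,0,0,0],"travel":[[0,0,0.1],[0,0,0.2],[0,0,0.3],[0,0,0.4],[-0.1,0,0.4],[-0.1,0,0.4],[-0.1,0,0.2],[0,0,0],[0,0,0],[0,0,0]],"turn":[0,0,0,0,0,0,0,0,0,0]}'
python3 - <<'E'
from fit import *
p=np.load("nest.npy");s=telemetry.state();print(s["tool_pos"],s["contact_force"])
c,S,D=[vision.get_calibration(n) for n in("wrist","scene","side")];w,a,b=[vision.capture(n) for n in("wrist","scene","side")]
cv2.imwrite("pics/w12.png",w);cv2.imwrite("pics/s12.png",a);cv2.imwrite("pics/d12.png",b)
for nm,k,im in(("w",c,w),("d",D,b)):
  m=cv2.inRange(cv2.cvtColor(im,cv2.COLOR_BGR2HSV),(5,180,60),(18,255,255))
  n,l,st,ce=cv2.connectedComponentsWithStats(m)
  for z in(.066,.090,.097):
    q=proj(k,np.array([*at(p,-.0497,-.108),z])); i=1+np.argmin([np.hypot(*(e-q)) for e in ce[1:]]);print(nm,z,q.round(1),ce[i].round(1),st[i].tolist())
# bystander difference vs start
for o,im,n in(("pics/scene0.png",a,"scene"),("pics/side0.png",b,"side")):
  d=cv2.absdiff(cv2.imread(o),im).max(2)>60;n_,l,st,_=cv2.connectedComponentsWithStats(d.astype(np.uint8));print(n,[x.tolist() for x in st[1:] if x[4]>15])
E
```

```text
clock: 31.1
tool_pos: [0.5498, -0.2746, 0.2242]
tcp_rot: [0.642, 0.766, -0.0, 0.0]
contact_force: [0.2, 0.3, -0.6]
gripper_width: 0.004
grasp_force: 0.0
[ 0.54983648 -0.27461091  0.22421772] [ 0.19275118  0.34396256 -0.56389276]
w 0.066 [242.3 212.3] [238.7 216.6] [222, 201, 35, 32, 908]
w 0.09 [237.1 218.7] [238.7 216.6] [222, 201, 35, 32, 908]
w 0.097 [235.5 220.7] [238.7 216.6] [222, 201, 35, 32, 908]
d 0.066 [382.5 207.1] [382.4 199.6] [378, 197, 10, 6, 40]
d 0.09 [382.9 200.3] [382.4 199.6] [378, 197, 10, 6, 40]
d 0.097 [383.  198.3] [382.4 199.6] [378, 197, 10, 6, 40]
scene [[111, 0, 34, 22, 246], [151, 0, 18, 20, 173], [314, 14, 5, 6, 22], [103, 21, 23, 67, 561], [338, 23, 70, 46, 1223], [161, 24, 36, 32, 278], [200, 33, 49, 13, 80], [255, 43, 54, 11, 166], [161, 47, 4, 8, 21], [378, 46, 17, 11, 47], [286, 53, 28, 8, 66], [401, 53, 5, 9, 20], [314, 57, 13, 3, 16], [151, 58, 34, 119, 2115], [317, 60, 8, 4, 19], [325, 62, 81, 31, 905], [101, 67, 12, 21, 71], [99, 77, 23, 31, 123], [326, 82, 9, 18, 133], [335, 87, 24, 16, 113], [365, 93, 3, 27, 43], [396, 94, 9, 45, 120], [114, 1
[... 1426 characters left out ...]
64], [468, 178, 12, 25, 113], [478, 182, 7, 14, 31], [351, 194, 37, 8, 126], [372, 204, 86, 74, 1849], [348, 209, 24, 21, 279], [463, 215, 9, 15, 71], [424, 216, 17, 6, 18], [549, 217, 14, 7, 19], [564, 219, 8, 30, 138], [571, 220, 5, 29, 66], [281, 234, 104, 42, 970], [542, 240, 12, 7, 18], [369, 246, 8, 14, 57], [541, 248, 14, 35, 319], [388, 253, 34, 16, 216], [469, 272, 39, 55, 1266], [385, 276, 42, 17, 216], [287, 294, 24, 27, 351], [429, 295, 6, 6, 20], [514, 297, 15, 22, 200], [530, 298, 11, 11, 74], [554, 299, 26, 13, 71], [308, 300, 5, 31, 54], [510, 301, 2, 13, 21], [574, 307, 5, 10, 30], [570, 317, 5, 8, 19], [459, 350, 10, 9, 20], [516, 353, 33, 19, 359], [494, 366, 51, 28, 804]]
```

Run:
```python
from fit import *
for nm,f in (("side",["pics/side0.png","pics/d12.png"]),("scene",["pics/scene0.png","pics/s12.png"])):
  r={"side":(370,400,185,215),"scene":(335,370,275,305)}[nm]
  for q in f:
    m=cv2.inRange(cv2.cvtColor(cv2.imread(q),cv2.COLOR_BGR2HSV),(5,180,60),(18,255,255))[r[2]:r[3],r[0]:r[1]];y,x=np.where(m);print(q,len(x),x.mean()+r[0],y.mean()+r[2],y.min()+r[2],y.max()+r[2])
c=vision.get_calibration("wrist");w=vision.capture("wrist");p=np.load("nest.npy")
m=cv2.inRange(cv2.cvtColor(w,cv2.COLOR_BGR2HSV),(5,180,60),(18,255,255))[180:240,210:270];y,x=np.where(m);u=(x.mean()+210,y.mean()+180);print(telemetry.state()["tool_pos"],u,[proj(c,np.array([*at(p,-.0497,-.108),z])).round(1) for z in(.066,.09,.097)])
```

```text
pics/side0.png 47 382.3829787234043 199.3404255319149 197 202
pics/d12.png 40 382.35 199.575 197 202
pics/scene0.png 51 353.5882352941176 288.7450980392157 286 291
pics/s12.png 41 353.4146341463415 288.8292682926829 286 291
[ 0.54929104 -0.27394118  0.22242779] (np.float64(239.6626637554585), np.float64(218.52947598253274)) [array([243.1, 214. ]), array([237.8, 220.4]), array([236.1, 222.5])]
```

```bash
python3 -c "
from bench import bot;print(bot.finish_job())"
```

```text
the job is handed in; nothing more can be done
None
```

I ejected the module, set it flat with terminals up in the white tub, then pressed the rocker's grey end to its stop so the ejector is lowered again; I handed the job in at about 31 s on the clock, didn't look at the bystanders individually afterwards, and got no verdict back.

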